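Sweep the parts organiser's lids shut

ROBOT

A 7-joint arm with a two-finger parallel gripper is mounted at the origin on a cart in front of the work surface, level with it; the furniture and walls round the work are solid. World frame = base frame: x ahead of the robot, y to its left, z up, the work surface at z = 0. Lengths are in mm, angles in rad, forces in N, time in s.
With the tool pointing down it reaches from about 400 to 850 mm from the base axis. Payload 10.4 kg.
Tool frame: the origin (TCP) lies at the very end of the fingers, on their centre line; the grasp point (between the pads) lies 19 mm behind it; z points along the fingers, y is the line along which they close (so a half turn about z gives the same grasp; the last joint's range is limited). The gripper opens to 85 mm and grips with 20 to 120 N. Pads are 22 mm wide; open, the fingers measure 114 mm over their backs; the gripper's body (76 mm by 85 mm) begins 54 mm behind the grasp point. The pads swing forward as they close: fully open they stand 13 mm farther back than shut.
Start: joints at [1.116, 0.332, -0.065, 1.46, 0.022, 1.35, -0.088], TCP at [261.59, -567.646, 231.338] pointing down, gripper open.
Joint ranges: [-2.6, 2.6], [-0.5, 2.12], [-1.47, 1.34], [0.16, 2.42], [-1.27, 4.41], [0.06, 2.06], [-2.6, 2.6]. Speed limits (rad/s): [2.22, 2.22, 2.79, 2.79, 3.14, 3.14, 3.14].

INTERFACE

Orientations are given as a unit quaternion [w, x, y, z].
In Python, from cell import ctrl gives the robot as it stands. The module is installed in compiled form; this text tells all that it offers.
- The arm moves only by the tool carry_out, never from a script. Its argument "commands" is a list of rows, each an object with "rot": the turn, a rotation vector about the world's x, y, z in units of 6 degrees (1.0 is 6 degrees), a list of three; "translation": the shift along the world's x, y, z in mm, a list of three; "gripper": the closure in counts, from 0 (fully open) to 255 (shut). A call has 1 to 10 rows; each row is the pose to reach, as a shift and turn from the pose commanded when the call began; what a row does not reach only later rows make up. A row lasts 1/10 s, in which the tool goes at most 50 mm and 8.59 degrees, less where a joint would pass 70% of its speed; a pose out of reach is approached as far as the arm can. A call with a gripper value outside its range is refused whole. The fingers move at their own pace and stop on an object; "newtons" is the grip in N (left out, the last holds). Time passes only in rows, so rows that repeat a pose let the fingers close. It gives the time, the measured TCP pose, the force, the opening and the grip force at its end, in the units of the state.
- ctrl.observe(): the state, without advancing time (a new reading comes with each control period).
- ctrl.capture(name): name is "side" or "top" or "wrist"; returns (picture, depth): 480x640x3 uint8, red, green, blue; 480x640 float32, mm along the optical axis (not along the pixel's ray), 0 where there is no reading.
- ctrl.calibration(name): a dict with "K" (3x3 intrinsics, pixels), "cam_to_world" (4x4, takes a point from camera to world coordinates); the wrist camera has in their place "tool_from_camera" (4x4, takes a point from camera to tool coordinates, whose origin is the TCP and whose axes are the flange's). Camera axes: x right, y down, z forward; pixel columns grow to the right and rows downward; lengths in mm; the calibration is good to about 2 mm. A picture is of the moment at which its call begins: read the wrist's pose just before it. calibration takes no time and is no camera call.
- ctrl.close_job(): hands the job in; it is judged then, once.
The state is a dict: "time": time; "joints": joint angles; "qvel": joint speeds; "joint_torque": joint torques, N m; "ee_pos": TCP position; "tcp_rot": TCP orientation; "force": force on the tool from outside, world axes, zero at the start; "ft_torque": the same for the moment, N m; "finger_gap": finger opening in mm; "finger_force": force on a finger pad.
Only numpy, scipy, OpenCV 4.12 (cv2) and the standard library are available. Lean on these libraries where they do the work, as an engineer would, in place of code of your own. Each camera call takes 0.05 s, during which the arm holds its last target. There are 200 camera calls.

TASK

The small blue parts organiser is about to go back to its place and its five white flip lids still stand open. Run a fingertip lightly along the top of it, starting at the end where the lids' hinged edges face outwards, so that the lids fold over one after another, and leave every lid fully down on its compartment. Only touch it: do not lift or shove the organiser, and leave the screwdriver, the screw dish and the solder spool beside it where they are.

Things in the scene. Friction and masses are not known exactly. Their poses are not given: they have to be found in the camera images.
- organiser: Loose blue open-topped plastic box, 176 x 52 x 26 mm, about 0.8 kg with its hardware, standing on the table: five compartments in a row, 34 mm apart. Origin: centre of its underside; x along the row from lid 1 to lid 5, y across, z up. Lids hinge on lines along y, 27.6 mm above the table, at x = -84, -50, -16, 18 and 52 mm; the upper faces of shut lids lie 29 mm above the table
- row_start (a point): Point at the middle of lid 1's hinge line, at the level of the shut lids' upper faces (29 mm above the table): the end at which to start. Open lids stand about 32 mm above their hinges and lean back up to 11 mm towards this end; they are shut by pushing their backs away from it and down. Pushed the other way they meet a stop and do not fold
- row_end (a point): Point at the middle of lid 5's free edge as it lies when shut, at the level of the shut lids' upper faces (29 mm above the table): the far end of the row. (The only tall thing near is outside the work: a fixed black camera, 361 mm high, within 120 mm of the point x = 0.37 m, y = 0.54 m)
- lid_1 (a joint): Angle of lid 1 (counted from row_start) in rad: 0 shut and level, 1.57 upright, 1.95 fully open at its stop. White plate 47 mm wide, reaching 32 mm from its hinge towards row_end when shut; 12 g. The hinge is slightly stiff (about 0.003 N m): the lid stays where it is left
- lid_2 (a joint): Angle of lid 2 (counted from row_start) in rad: 0 shut and level, 1.57 upright, 1.95 fully open at its stop. White plate 47 mm wide, reaching 32 mm from its hinge towards row_end when shut; 12 g. The hinge is slightly stiff (about 0.003 N m): the lid stays where it is left
- lid_3 (a joint): Angle of lid 3 (counted from row_start) in rad: 0 shut and level, 1.57 upright, 1.95 fully open at its stop. White plate 47 mm wide, reaching 32 mm from its hinge towards row_end when shut; 12 g. The hinge is slightly stiff (about 0.003 N m): the lid stays where it is left
- lid_4 (a joint): Angle of lid 4 (counted from row_start) in rad: 0 shut and level, 1.57 upright, 1.95 fully open at its stop. White plate 47 mm wide, reaching 32 mm from its hinge towards row_end when shut; 12 g. The hinge is slightly stiff (about 0.003 N m): the lid stays where it is left
- lid_5 (a joint): Angle of lid 5 (counted from row_start) in rad: 0 shut and level, 1.57 upright, 1.95 fully open at its stop. White plate 47 mm wide, reaching 32 mm from its hinge towards row_end when shut; 12 g. The hinge is slightly stiff (about 0.003 N m): the lid stays where it is left
- driver: Loose small black screwdriver with a blue collar, 150 mm long, 14 mm thick, lying beside the organiser about parallel to it, 70 to 85 mm from its middle line; origin at its middle, its length along its own y axis
- dish: Loose round steel dish with screws, 68 mm across, 17 mm high, beside the organiser on the other side; origin at the centre of its underside
- spool: Loose blue spool of solder wire standing on its flange, 59 mm across (66 mm with the wire end), 42 mm high, on the same side as the dish; origin at the centre of its underside
Not all that is in view belongs to the job. There is more than one size of the organiser; the job needs the larger.

How it is judged:
By the outcome, as a careful person would: the job done as asked, in the order asked, and still so for the second after the job is handed in, with the robot touching nothing.
It also fails if it takes over 48 s, if anything falls off the work surface, if the arm or the gripper's body presses on something with over 40 N, if the wrist force passes 120 N, or if a joint passes its speed limit or range.

## Working session

There is one attempt and no reset: what is moved stays moved. The work goes in short steps, Python scripts to look and compute and a tool call to move; the robot and the scene stay as the last step left them, time stands still between calls to the robot, and variables do not carry over. Pictures are saved under pics/ and viewed, at most 10 in all, crops included, and the job is handed in when it is done.

Besides the shell and the picture viewer there is one more tool, called as name(argument=value, ...) on one line, values as JSON. carry_out: Moves the arm, as the interface text tells. Its arguments: {"type":"object","properties":{"commands":{"type":"array"},"newtons":{"type":"number"}},"required":["commands"]}

```bash
mkdir -p pics; python3 - <<'E'
from cell import ctrl
import cv2,numpy as np
s=ctrl.observe();print({k:np.round(v,3).tolist() for k,v in s.items()})
for n in("top","side"):
    p,d=ctrl.capture(n);cv2.imwrite(f"pics/{n}0.png",p[:,:,::-1]);np.savez(f"{n}0.npz",p=p,d=d)
    c=ctrl.calibration(n);print(n,np.round(c["K"],1).tolist(),np.round(c["cam_to_world"],3).tolist())
print(np.round(ctrl.calibration("wrist")["tool_from_camera"],3).tolist())
E
```

```text
{'time': 0.0, 'joints': [1.116, 0.333, -0.065, 1.461, 0.022, 1.35, -0.088], 'qvel': [0.001, -0.002, -0.001, 0.001, 0.0, -0.001, -0.0], 'joint_torque': [-0.0, -62.545, 0.049, -39.16, 0.016, 0.01, 0.0], 'ee_pos': [261.367, -567.323, 230.506], 'tcp_rot': [-0.001, 0.977, 0.214, -0.0], 'force': [-0.196, -0.524, 0.001], 'ft_torque': [0.016, -0.027, -0.011], 'finger_force': 0.0, 'finger_gap': 85.238}
top [[433.1, 0.0, 319.9], [0.0, 433.1, 231.1], [0.0, 0.0, 1.0]] [[0.019, -0.997, 0.076, 521.199], [-1.0, -0.019, 0.005, 77.453], [-0.004, -0.076, -0.997, 904.532], [0.0, 0.0, 0.0, 1.0]]
side [[560.0, 0.0, 322.0], [0.0, 560.0, 230.4], [0.0, 0.0, 1.0]] [[-0.873, -0.272, 0.406, 151.945], [-0.489, 0.494, -0.719, 788.065], [-0.004, -0.826, -0.564, 628.682], [0.0, 0.0, 0.0, 1.0]]
[[0.0, -0.945, -0.327, 84.153], [1.0, 0.001, -0.001, 0.211], [0.001, -0.327, 0.945, -143.808], [0.0, 0.0, 0.0, 1.0]]
```

View pics/top0.png

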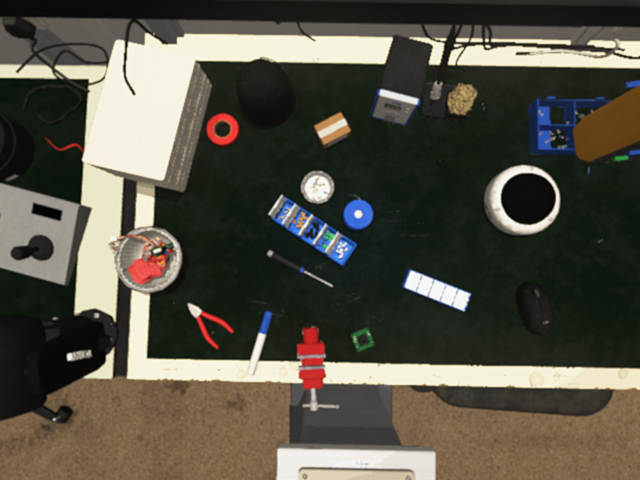

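View pics/side0.png

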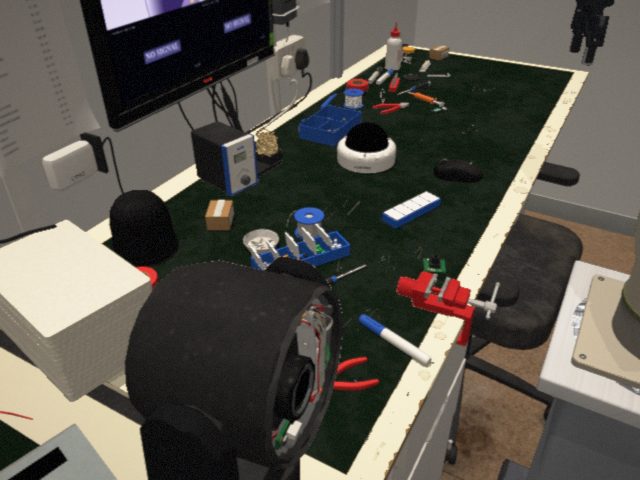

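The top view shows the open organiser from about (270,203) to (352,255), with the dish at (317,187), the spool at (358,214) and the driver from (268,252) to (332,286). The shut box at (437,290) is the decoy. In the side view the camera partly hides the lids. I'll enlarge the top view.

```bash
cat > h.py <<'E'
import numpy as np,cv2
from cell import ctrl
def world(n,d):
    c=ctrl.calibration(n);K=np.array(c["K"]);T=np.array(c["cam_to_world"])
    v,u=np.mgrid[:480,:640]
    P=np.stack([(u-K[0,2])/K[0,0]*d,(v-K[1,2])/K[1,1]*d,d],-1)
    return P@T[:3,:3].T+T[:3,3]
E
python3 - <<'E'
from h import *
z=np.load("top0.npz");p,d=z["p"],z["d"];W=world("top",d)
a=cv2.resize(p[165:300,250:390],None,fx=5.6,fy=4.4,interpolation=cv2.INTER_CUBIC)[:,:,::-1]
cv2.imwrite("pics/crop.png",a)
hsv=cv2.cvtColor(p,cv2.COLOR_RGB2HSV)
roi=np.zeros((480,640),bool);roi[190:272,262:362]=1
m=roi&(d>0)&(W[...,2]>12)&(W[...,2]<75)
n,l,st,_=cv2.connectedComponentsWithStats(m.astype(np.uint8))
for i in range(1,n):
    if st[i,4]<30: continue
    q=W[l==i];r=cv2.minAreaRect(q[:,:2].astype(np.float32));print(st[i],r,q[:,2].max())
# heights on table
print("table z",np.median(W[300:340,150:190,2]),np.median(W[260:275,360:390,2]))
for v in range(195,268,3): print(v,' '.join('%3d'%W[v,u,2] if d[v,u]>0 else ' --' for u in range(264,360,3)))
E
```

```text
[301 190  32  14  66] ((660.69775390625, 90.73628997802734), (27.64478874206543, 64.30276489257812), 1.0254254341125488) 21.080959997280956
[ 268  195   88   71 1135] ((588.4478759765625, 97.6041488647461), (178.5372772216797, 52.144309997558594), 57.44881057739258) 63.67169349826588
[344 200  18  29 436] ((622.6415405273438, 17.34530258178711), (57.01991271972656, 34.49365234375), 0.5690072774887085) 47.21339699838427
[312 223   7   8  35] ((598.1972045898438, 92.49710845947266), (14.540692329406738, 12.346307754516602), 1.3286949396133423) 18.617337744693486
[336 243  10  16  61] ((551.3829956054688, 41.079322814941406), (14.927497863769531, 33.1928825378418), 72.2115707397461) 23.11264222204477
[267 251  37  21 147] ((524.6112060546875, 153.11764526367188), (81.97473907470703, 11.706363677978516), 63.53178787231445) 16.84374941780618
table z 2.961374084169279 3.027003227793898
195   4   4   4   5   4   1   3   3   1   3   3   4   4  16   6   5   5   3   5   3   4   5  17   1   3   5   0   5   3  25   5   3
198   3   4   3   1   4  59  54  24   2   2   0   2   1   1  15   5   3   3
[... 2392 characters left out ...]
  31   4  15  21   2   4   3  25   4   0
255   3  11  12  16  13   8   1   4   2   2   1   3   5   0   1   5   4   5   7   4   0  26   2   2   4   2   2   2  24   1   1   4
258   3   1   2  13  13  16  10   9   3   4   4   1   2   1   0   3   2   2   2   1   0   1  18   3   2  19   1   4   5   4   3   5
261   3   2   3   4   1  13  13  13  12   0   0   3   0   3   1   3   5   3   3   1   6   0   4   7  28   3   6  23   3   2   1   2
264   0   1   4   1   5   2   2  13  15  13  10   1   2   4   0   4   1   2   2   1   2   3   1   1   4  20  25   4   4   2   2   2
267   2   0   5   5   3   2   0   2   1  13  14  13   9   2   4   2   5   5   1   1   2   0   3   1   2   0   0   4   0   0   1   0
```

View pics/crop.png

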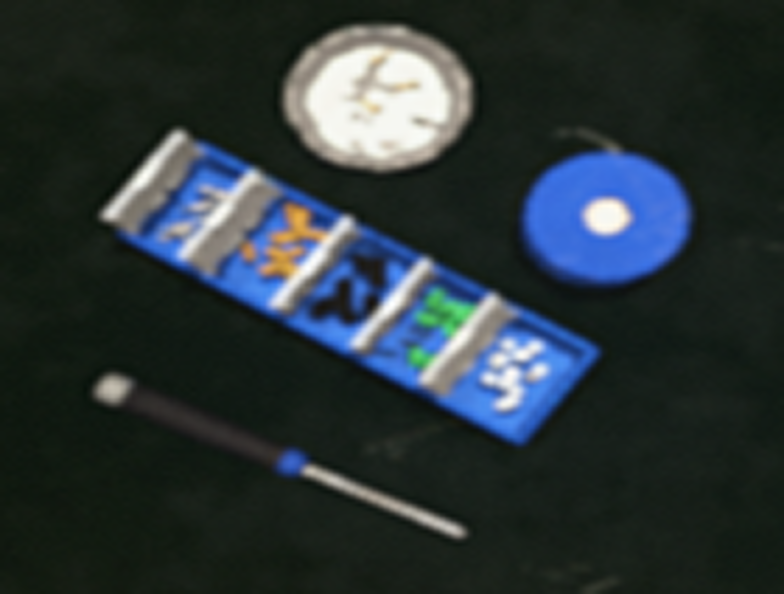

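The lids' tops lean to the image left and their plates slope down to the right, so row_start is the upper-left end (larger world x and y) and the sweep runs towards lower right. I'll shut the gripper, line it up with the row and look with the wrist camera.

carry_out(commands=[{"translation": [20,40,0],"rot": [0,0,0.4],"gripper": 255},{"translation": [40,80,0],"rot": [0,0,0.8],"gripper": 255},{"translation": [60,120,0],"rot": [0,0,1.2],"gripper": 255},{"translation": [80,160,0],"rot": [0,0,1.6],"gripper": 255},{"translation": [100,200,0],"rot": [0,0,2.0],"gripper": 255},{"translation": [120,240,0],"rot": [0,0,2.4],"gripper": 255},{"translation": [140,280,0],"rot": [0,0,2.8],"gripper": 255},{"translation": [160,320,0],"rot": [0,0,3.2],"gripper": 255},{"translation": [180,360,0],"rot": [0,0,3.6],"gripper": 255},{"translation": [200,400,0],"rot": [0,0,4.0],"gripper": 255}], newtons=20)

```text
time: 1.1
ee_pos: [461.9, -165.9, 231.2]
tcp_rot: [0.0, 0.911, 0.413, -0.0]
force: [0.6, -0.3, 0.6]
finger_gap: 0.1
finger_force: 0.0
```

carry_out(commands=[{"translation": [20,40,0],"rot": [0,0,0.4],"gripper": 255},{"translation": [40,80,0],"rot": [0,0,0.8],"gripper": 255},{"translation": [60,120,0],"rot": [0,0,1.2],"gripper": 255},{"translation": [80,160,0],"rot": [0,0,1.5],"gripper": 255},{"translation": [100,200,0],"rot": [0,0,1.5],"gripper": 255},{"translation": [120,240,0],"rot": [0,0,1.5],"gripper": 255},{"translation": [130,260,0],"rot": [0,0,1.5],"gripper": 255},{"translation": [138,277,0],"rot": [0,0,1.5],"gripper": 255},{"translation": [138,277,0],"rot": [0,0,1.5],"gripper": 255},{"translation": [138,277,0],"rot": [0,0,1.5],"gripper": 255}])

```text
time: 2.1
ee_pos: [599.3, 109.1, 230.8]
tcp_rot: [-0.0, 0.876, 0.483, -0.0]
force: [0.4, -0.3, 0.3]
finger_gap: 0.2
finger_force: 0.0
```

```bash
cat >> h.py <<'E'
from scipy.spatial.transform import Rotation as R
def wristT():
    s=ctrl.observe();q=s["tcp_rot"];T=np.eye(4)
    T[:3,:3]=R.from_quat(q,scalar_first=True).as_matrix();T[:3,3]=s["ee_pos"]
    return T@np.array(ctrl.calibration("wrist")["tool_from_camera"])
def wrist(name):
    T=wristT();p,d=ctrl.capture("wrist");K=np.array(ctrl.calibration("wrist")["K"])
    cv2.imwrite(f"pics/{name}.png",p[:,:,::-1])
    v,u=np.mgrid[:480,:640]
    P=np.stack([(u-K[0,2])/K[0,0]*d,(v-K[1,2])/K[1,1]*d,d],-1)
    W=P@T[:3,:3].T+T[:3,3];np.savez(f"{name}.npz",p=p,d=d,W=W)
    return p,d,W
E
python3 - <<'E'
from h import *
p,d,W=wrist("w1");s=ctrl.observe()
print(s["time"],s["ee_pos"],s["tcp_rot"],s["finger_gap"],s["force"])
E
```

```text
2.15 [599.38939744 108.37298558 231.02118116] [ 1.46151889e-04  8.75889394e-01  4.82511758e-01 -3.88164059e-04] -0.2897899047819477 [-0.03238954  0.75779226 -0.41560504]
```

View pics/w1.png

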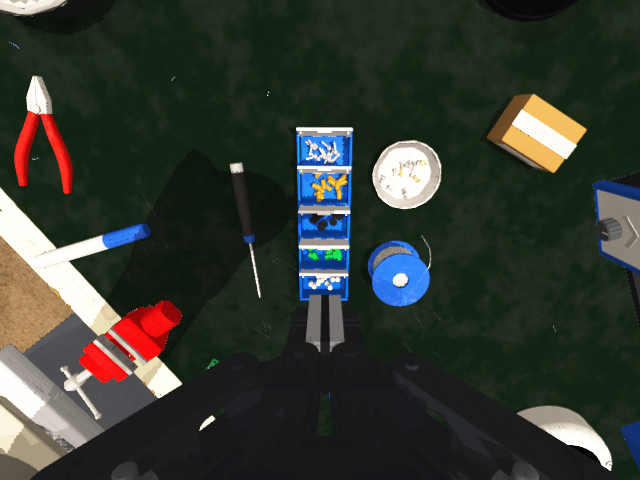

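The wrist view shows the row nearly vertical, columns 296–354. Lid 1 is at the top (row 130, row_start), lid 5 near row 272, and the far end at row 300. Next I'll fit the pose.

```bash
python3 - <<'E'
from h import *
def fit(W,p,d,tag,box):
    hsv=cv2.cvtColor(p,cv2.COLOR_RGB2HSV);v0,v1,u0,u1=box
    roi=np.zeros(d.shape,bool);roi[v0:v1,u0:u1]=1
    tab=np.median(W[...,2][roi&(d>0)&(W[...,2]<9)])
    blue=roi&(hsv[...,0]>100)&(hsv[...,0]<125)&(hsv[...,1]>120)&(hsv[...,2]>60)
    Z=W[...,2]-tab
    q=W[blue&(Z>20)&(Z<31)]
    r=cv2.minAreaRect(q[:,:2].astype(np.float32))
    a=np.radians(r[2]);
    ax=np.array([np.cos(a),np.sin(a)]) if r[1][0]>r[1][1] else np.array([-np.sin(a),np.cos(a)])
    if ax[1]>0: ax=-ax
    c=np.array(r[0]);lat=np.array([-ax[1],ax[0]])
    s=(q[:,:2]-c)@ax;t=(q[:,:2]-c)@lat
    print(tag,"table",tab,"n",len(q),"rect",r,"ax",ax,"yaw",np.degrees(np.arctan2(ax[1],ax[0])),"rim z",np.median(q[:,2]))
    print(" s pct",np.percentile(s,[0,1,3,97,99,100]).round(1),"t",np.percentile(t,[0,1,5,95,99,100]).round(1))
    hi=roi&(Z>32)&(Z<70)
    h=W[hi];s=(h[:,:2]-c)@ax;t=(h[:,:2]-c)@lat
    k=(abs(t)<35)&(abs(s)<110);hh=h[k];s=s[k];
    top=hh[:,2]-tab>52
    print(" lid tops s hist",np.histogram(s[top],bins=np.arange(-110,100,5)))
z=np.load("w1.npz");fit(z["W"],z["p"],z["d"],"wrist",(118,305,285,362))
z=np.load("top0.npz");fit(world("top",z["d"]),z["p"],z["d"],"top",(190,272,262,344))
E
```

```text
wrist table 4.09220278760813 n 1102 rect ((587.9240112304688, 93.51305389404297), (174.976318359375, 52.09663009643555), 57.458038330078125) ax [-0.53791714 -0.84299772] yaw -122.54196166992186 rim z 26.987423950196018
 s pct [-87.5 -84.  -83.   85.   86.5  87.5] t [-26.  -25.9 -25.7  25.5  25.9  26. ]
 lid tops s hist (array([  0,   0,   0, 113, 134,   0,   0,   0,   0,  21, 217,   1,   0,
         0,   0,   0,   0, 103, 132,   0,   0,   0,   0,   0, 196,  21,
         0,   0,   0,   0, 177,   3,   0,   0,   0,   0,   0,   0,   0,
         0,   0]), array([-110, -105, -100,  -95,  -90,  -85,  -80,  -75,  -70,  -65,  -60,
        -55,  -50,  -45,  -40,  -35,  -30,  -25,  -20,  -15,  -10,   -5,
          0,    5,   10,   15,   20,   25,   30,   35,   40,   45,   50,
         55,   60,   65,   70,   75,   80,   85,   90,   95]))
top table 3.187234385259387 n 192 rect ((587.2472534179688, 95.72322845458984), (173.59747314453125, 52.144309997558594), 57.44881057739258) ax [-0.5380529  -0.84291107] yaw -122.55118942260744 rim z 26.326598998949578
 s pct [-86.8 -83.8 -82.2  83.8  85.7  86.8] t [-26.1 -26.1 -25.6  25.4  25.9  26.1]
 lid tops s hist (array([ 0,  0,  0, 18, 33,  0,  0,  0,  0,  0, 47,  0,  0,  0,  0,  0,  0,
       12, 32,  0,  0,  0,  0,  0, 33, 15,  0,  0,  0,  0, 43,  1,  0,  0,
        0,  0,  0,  0,  0,  0,  0]), array([-110, -105, -100,  -95,  -90,  -85,  -80,  -75,  -70,  -65,  -60,
        -55,  -50,  -45,  -40,  -35,  -30,  -25,  -20,  -15,  -10,   -5,
          0,    5,   10,   15,   20,   25,   30,   35,   40,   45,   50,
         55,   60,   65,   70,   75,   80,   85,   90,   95]))
```

carry_out(commands=[{"translation": [20,33,0],"rot": [0,0,0],"gripper": 255},{"translation": [40,66,0],"rot": [0,0,0],"gripper": 255},{"translation": [55.3,90.5,0],"rot": [0,0,0],"gripper": 255},{"translation": [55.3,90.5,-40],"rot": [0,0,0],"gripper": 255},{"translation": [55.3,90.5,-80],"rot": [0,0,0],"gripper": 255},{"translation": [55.3,90.5,-120],"rot": [0,0,0],"gripper": 255},{"translation": [55.3,90.5,-150],"rot": [0,0,0],"gripper": 255},{"translation": [55.3,90.5,-180],"rot": [0,0,0],"gripper": 255},{"translation": [55.3,90.5,-198.3],"rot": [0,0,0],"gripper": 255},{"translation": [55.3,90.5,-198.3],"rot": [0,0,0],"gripper": 255}])

```text
time: 3.15
ee_pos: [653.5, 198.0, 30.5]
tcp_rot: [-0.0, 0.876, 0.482, -0.002]
force: [0.4, 0.4, 0.2]
finger_gap: 0.2
finger_force: 0.0
```

carry_out(commands=[{"translation": [-4.3,-6.7,0],"rot": [0,0,0],"gripper": 255},{"translation": [-8.6,-13.5,0],"rot": [0,0,0],"gripper": 255},{"translation": [-12.9,-20.2,0],"rot": [0,0,0],"gripper": 255},{"translation": [-17.2,-27.0,0],"rot": [0,0,0],"gripper": 255},{"translation": [-21.5,-33.7,0],"rot": [0,0,0],"gripper": 255},{"translation": [-24.2,-37.9,0],"rot": [0,0,0],"gripper": 255}])

```text
time: 3.75
ee_pos: [630.5, 161.0, 33.4]
tcp_rot: [0.0, 0.876, 0.483, 0.0]
force: [0.3, 0.1, 0.7]
finger_gap: 0.2
finger_force: 0.3
```

carry_out(commands=[{"translation": [-4.3,-6.7,0],"rot": [0,0,0],"gripper": 255},{"translation": [-8.6,-13.5,0],"rot": [0,0,0],"gripper": 255},{"translation": [-12.9,-20.2,0],"rot": [0,0,0],"gripper": 255},{"translation": [-17.2,-27.0,0],"rot": [0,0,0],"gripper": 255}])

```text
time: 4.15
ee_pos: [613.1, 134.4, 33.0]
tcp_rot: [0.0, 0.876, 0.483, -0.0]
force: [0.3, 0.3, 0.1]
finger_gap: -0.3
finger_force: 0.1
```

```bash
python3 - <<'E'
from h import *
p,d,W=wrist("w2");s=ctrl.observe();print(s["time"],s["ee_pos"],s["force"])
cv2.imwrite("pics/w2c.png",cv2.resize(p[200:480,180:480],None,fx=2,fy=2)[:,:,::-1])
E
```

```text
4.2 [612.6842626  132.85454441  32.81841417] [ 1.24194366 -0.9889348  -0.12490187]
```

View pics/w2.png

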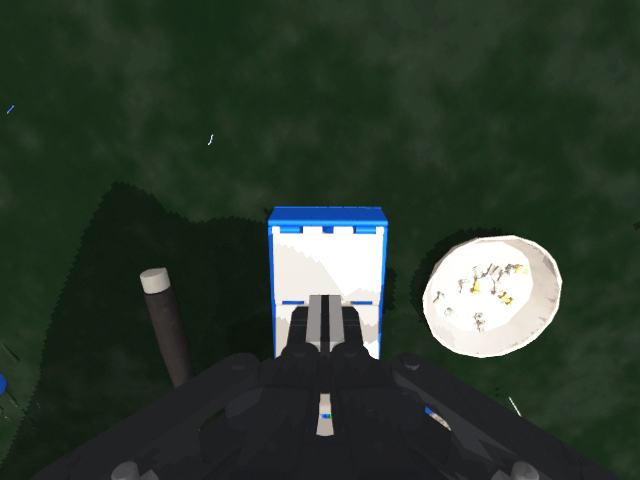

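Lid 1 is down (rows 230–300) and lid 2 is folding under the tip at row 305, with negligible force. I'll continue the sweep.

carry_out(commands=[{"translation": [-4.3,-6.7,0],"rot": [0,0,0],"gripper": 255},{"translation": [-8.6,-13.5,0],"rot": [0,0,0],"gripper": 255},{"translation": [-12.9,-20.2,0],"rot": [0,0,0],"gripper": 255},{"translation": [-17.2,-27.0,0],"rot": [0,0,0],"gripper": 255},{"translation": [-21.5,-33.7,0],"rot": [0,0,0],"gripper": 255},{"translation": [-25.8,-40.4,0],"rot": [0,0,0],"gripper": 255},{"translation": [-30.1,-47.2,0],"rot": [0,0,0],"gripper": 255},{"translation": [-34.4,-53.9,0],"rot": [0,0,0],"gripper": 255},{"translation": [-38.7,-60.6,0],"rot": [0,0,0],"gripper": 255}])

```text
time: 5.1
ee_pos: [574.5, 73.9, 33.1]
tcp_rot: [0.0, 0.876, 0.483, 0.0]
force: [0.1, 0.3, 0.3]
finger_gap: 0.2
finger_force: 0.3
```

carry_out(commands=[{"translation": [-4.3,-6.7,0],"rot": [0,0,0],"gripper": 255},{"translation": [-8.6,-13.5,0],"rot": [0,0,0],"gripper": 255},{"translation": [-12.9,-20.2,0],"rot": [0,0,0],"gripper": 255},{"translation": [-17.2,-27.0,0],"rot": [0,0,0],"gripper": 255},{"translation": [-21.5,-33.7,0],"rot": [0,0,0],"gripper": 255},{"translation": [-25.8,-40.4,0],"rot": [0,0,0],"gripper": 255},{"translation": [-30.1,-47.2,0],"rot": [0,0,0],"gripper": 255},{"translation": [-34.4,-53.9,0],"rot": [0,0,0],"gripper": 255},{"translation": [-38.7,-60.6,0],"rot": [0,0,0],"gripper": 255}])

```text
time: 6.0
ee_pos: [535.7, 13.2, 33.0]
tcp_rot: [0.0, 0.876, 0.483, 0.0]
force: [0.3, 0.3, -0.6]
finger_gap: -0.2
finger_force: 0.0
```

carry_out(commands=[{"translation": [-4.3,-6.7,0],"rot": [0,0,0],"gripper": 255},{"translation": [-4.3,-6.7,10],"rot": [0,0,0],"gripper": 255},{"translation": [-4.3,-6.7,30],"rot": [0,0,0],"gripper": 255},{"translation": [-4.3,-6.7,70],"rot": [0,0,0],"gripper": 255},{"translation": [-4.3,-6.7,110],"rot": [0,0,0],"gripper": 255},{"translation": [-4.3,-6.7,150],"rot": [0,0,0],"gripper": 255},{"translation": [-4.3,-6.7,150],"rot": [0,0,0],"gripper": 255}])

```text
time: 6.7
ee_pos: [534.7, 8.0, 189.4]
tcp_rot: [0.002, 0.876, 0.483, 0.004]
force: [0.2, 0.4, 0.0]
finger_gap: 0.0
finger_force: 0.0
```

```bash
python3 - <<'E'
from h import *
p,d,W=wrist("w3");s=ctrl.observe();print(s["time"],s["ee_pos"],s["force"])
hsv=cv2.cvtColor(p,cv2.COLOR_RGB2HSV)
Z=W[...,2];tab=np.median(Z[(d>0)&(abs(Z)<9)])
c=np.array([587.6,94.5]);ax=np.array([-.538,-.843]);lat=np.array([.843,-.538])
S=(W[...,:2]-c)@ax;T=(W[...,:2]-c)@lat
print("tab",tab)
for h in(-84,-50,-16,18,52):
    r=[]
    for a in range(2,34,4):
        m=(d>0)&(S>h+a)&(S<h+a+4)&(abs(T)<20);r.append(round(float(np.median(Z[m])-tab),1) if m.sum()>5 else None)
    print(h,r)
m=(d>0)&(Z-tab>20)&(Z-tab<35)&(abs(S)<100)&(abs(T)<35)
print(cv2.minAreaRect(W[m][:,:2].astype(np.float32)))
E
```

```text
6.75 [533.43853007   7.60592137 186.39693593] [-0.32230156  0.27883887 -1.39019119]
tab 3.9000289740378093
-84 [None, None, None, None, None, 28.8, 29.5, 27.7]
-50 [26.8, 27.3, 27.8, 28.4, 28.9, 29.3, 29.7, 27.9]
-16 [26.9, 27.4, 27.9, 28.4, 28.7, 29.3, 29.8, 27.5]
18 [26.9, 27.4, 27.9, 28.3, 28.9, 29.3, 29.8, 27.2]
52 [26.9, 27.3, 27.8, 28.4, 28.9, 29.3, 30.0, 267.5]
((581.0994262695312, 82.80435180664062), (149.09075927734375, 52.124610900878906), 57.47175979614258)
```

View pics/w3.png

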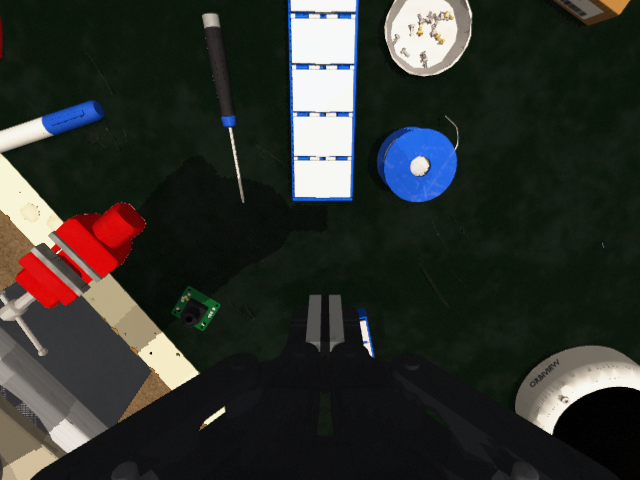

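All five lids are folded in order and the organiser hasn't moved. Their free edges still stand about 3 mm proud, so I'll dab each one lightly near its free edge, starting at lid 1.

carry_out(commands=[{"translation": [23,36,-20],"rot": [0,0,0],"gripper": 255},{"translation": [46,72,-40],"rot": [0,0,0],"gripper": 255},{"translation": [69,108,-70],"rot": [0,0,0],"gripper": 255},{"translation": [90.2,141.4,-100],"rot": [0,0,0],"gripper": 255},{"translation": [90.2,141.4,-130],"rot": [0,0,0],"gripper": 255},{"translation": [90.2,141.4,-142],"rot": [0,0,0],"gripper": 255},{"translation": [90.2,141.4,-147],"rot": [0,0,0],"gripper": 255},{"translation": [90.2,141.4,-150],"rot": [0,0,0],"gripper": 255},{"translation": [90.2,141.4,-152],"rot": [0,0,0],"gripper": 255},{"translation": [90.2,141.4,-153],"rot": [0,0,0],"gripper": 255}])

```text
time: 7.75
ee_pos: [622.7, 147.9, 31.3]
tcp_rot: [0.001, 0.876, 0.482, 0.001]
force: [-0.2, -0.8, -0.5]
finger_gap: 0.1
finger_force: 0.0
```

carry_out(commands=[{"translation": [0,0,-0.5],"rot": [0,0,0],"gripper": 255},{"translation": [0,0,-1],"rot": [0,0,0],"gripper": 255},{"translation": [0,0,-1],"rot": [0,0,0],"gripper": 255}])

```text
time: 8.05
ee_pos: [622.1, 148.4, 29.3]
tcp_rot: [0.0, 0.876, 0.483, 0.0]
force: [0.3, 0.3, 0.4]
finger_gap: 0.2
finger_force: 0.0
```

carry_out(commands=[{"translation": [0,0,-0.3],"rot": [0,0,0],"gripper": 255},{"translation": [0,0,-0.6],"rot": [0,0,0],"gripper": 255},{"translation": [0,0,-0.6],"rot": [0,0,0],"gripper": 255}])

```text
time: 8.35
ee_pos: [622.2, 148.4, 29.1]
tcp_rot: [0.0, 0.876, 0.483, 0.0]
force: [-2.2, -1.9, 6.8]
finger_gap: -0.1
finger_force: 3.4
```

carry_out(commands=[{"translation": [0,0,-0.2],"rot": [0,0,0],"gripper": 255},{"translation": [0,0,-0.4],"rot": [0,0,0],"gripper": 255},{"translation": [0,0,-0.4],"rot": [0,0,0],"gripper": 255}])

```text
time: 8.65
ee_pos: [622.2, 148.4, 29.1]
tcp_rot: [0.0, 0.876, 0.483, 0.0]
force: [-4.3, -2.1, 9.8]
finger_gap: 0.1
finger_force: 5.0
```

Contact shows at z = 29.1 with 7–10 N, so lid 1 is flat. I'll do the same for the others, commanding 28.4.

carry_out(commands=[{"translation": [0,0,6],"rot": [0,0,0],"gripper": 255},{"translation": [0,0,14],"rot": [0,0,0],"gripper": 255},{"translation": [-9.2,-14.4,14],"rot": [0,0,0],"gripper": 255},{"translation": [-18.3,-28.7,12],"rot": [0,0,0],"gripper": 255},{"translation": [-18.3,-28.7,7],"rot": [0,0,0],"gripper": 255},{"translation": [-18.3,-28.7,3.5],"rot": [0,0,0],"gripper": 255},{"translation": [-18.3,-28.7,2],"rot": [0,0,0],"gripper": 255},{"translation": [-18.3,-28.7,1],"rot": [0,0,0],"gripper": 255},{"translation": [-18.3,-28.7,0.4],"rot": [0,0,0],"gripper": 255},{"translation": [-18.3,-28.7,0.4],"rot": [0,0,0],"gripper": 255}])

```text
time: 9.65
ee_pos: [603.8, 120.7, 29.1]
tcp_rot: [-0.0, 0.876, 0.483, 0.0]
force: [-3.2, -0.4, 6.5]
finger_gap: -0.0
finger_force: 3.4
```

carry_out(commands=[{"translation": [0,0,6],"rot": [0,0,0],"gripper": 255},{"translation": [0,0,14],"rot": [0,0,0],"gripper": 255},{"translation": [-9.2,-14.4,14],"rot": [0,0,0],"gripper": 255},{"translation": [-18.3,-28.7,12],"rot": [0,0,0],"gripper": 255},{"translation": [-18.3,-28.7,7],"rot": [0,0,0],"gripper": 255},{"translation": [-18.3,-28.7,3.5],"rot": [0,0,0],"gripper": 255},{"translation": [-18.3,-28.7,2],"rot": [0,0,0],"gripper": 255},{"translation": [-18.3,-28.7,1],"rot": [0,0,0],"gripper": 255},{"translation": [-18.3,-28.7,0],"rot": [0,0,0],"gripper": 255},{"translation": [-18.3,-28.7,0],"rot": [0,0,0],"gripper": 255}])

```text
time: 10.65
ee_pos: [585.6, 92.0, 29.1]
tcp_rot: [-0.0, 0.876, 0.483, 0.0]
force: [-3.4, -0.0, 6.4]
finger_gap: -0.4
finger_force: 3.2
```

carry_out(commands=[{"translation": [0,0,6],"rot": [0,0,0],"gripper": 255},{"translation": [0,0,14],"rot": [0,0,0],"gripper": 255},{"translation": [-9.2,-14.4,14],"rot": [0,0,0],"gripper": 255},{"translation": [-18.3,-28.7,12],"rot": [0,0,0],"gripper": 255},{"translation": [-18.3,-28.7,7],"rot": [0,0,0],"gripper": 255},{"translation": [-18.3,-28.7,3.5],"rot": [0,0,0],"gripper": 255},{"translation": [-18.3,-28.7,2],"rot": [0,0,0],"gripper": 255},{"translation": [-18.3,-28.7,1],"rot": [0,0,0],"gripper": 255},{"translation": [-18.3,-28.7,0],"rot": [0,0,0],"gripper": 255},{"translation": [-18.3,-28.7,0],"rot": [0,0,0],"gripper": 255}])

```text
time: 11.65
ee_pos: [567.2, 63.0, 29.1]
tcp_rot: [0.0, 0.876, 0.483, -0.0]
force: [-4.8, 0.1, 7.7]
finger_gap: -0.3
finger_force: 4.0
```

carry_out(commands=[{"translation": [0,0,6],"rot": [0,0,0],"gripper": 255},{"translation": [0,0,14],"rot": [0,0,0],"gripper": 255},{"translation": [-9.2,-14.4,14],"rot": [0,0,0],"gripper": 255},{"translation": [-18.3,-28.7,12],"rot": [0,0,0],"gripper": 255},{"translation": [-18.3,-28.7,7],"rot": [0,0,0],"gripper": 255},{"translation": [-18.3,-28.7,3.5],"rot": [0,0,0],"gripper": 255},{"translation": [-18.3,-28.7,2],"rot": [0,0,0],"gripper": 255},{"translation": [-18.3,-28.7,1],"rot": [0,0,0],"gripper": 255},{"translation": [-18.3,-28.7,0],"rot": [0,0,0],"gripper": 255},{"translation": [-18.3,-28.7,0],"rot": [0,0,0],"gripper": 255}])

```text
time: 12.65
ee_pos: [549.1, 34.5, 29.1]
tcp_rot: [-0.0, 0.876, 0.483, 0.0]
force: [-2.3, 0.9, 6.5]
finger_gap: 0.0
finger_force: 3.5
```

carry_out(commands=[{"translation": [0,0,5],"rot": [0,0,0],"gripper": 255},{"translation": [0,0,20],"rot": [0,0,0],"gripper": 255},{"translation": [0,0,50],"rot": [0,0,0],"gripper": 255},{"translation": [0,0,90],"rot": [0,0,0],"gripper": 255},{"translation": [5,10,130],"rot": [0,0,0],"gripper": 255},{"translation": [12,20,170],"rot": [0,0,0],"gripper": 255},{"translation": [20,30,200],"rot": [0,0,0],"gripper": 255},{"translation": [20,30,200],"rot": [0,0,0],"gripper": 255},{"translation": [20,30,200],"rot": [0,0,0],"gripper": 255}])

```text
time: 13.55
ee_pos: [569.0, 64.1, 229.5]
tcp_rot: [0.0, 0.876, 0.483, 0.001]
force: [-1.0, -0.8, -0.1]
finger_gap: 0.2
finger_force: 0.0
```

```bash
python3 - <<'E'
from h import *
p,d,W=wrist("w4");s=ctrl.observe();print(s["time"],s["ee_pos"],s["force"])
Z=W[...,2];tab=np.median(Z[(d>0)&(abs(Z)<9)])
c=np.array([587.6,94.5]);ax=np.array([-.538,-.843]);lat=np.array([.843,-.538])
S=(W[...,:2]-c)@ax;T=(W[...,:2]-c)@lat
for h in(-84,-50,-16,18,52):
    r=[]
    for a in range(2,34,4):
        m=(d>0)&(S>h+a)&(S<h+a+4)&(abs(T)<20);r.append(round(float(np.median(Z[m])-tab),1) if m.sum()>5 else None)
    print(h,r)
m=(d>0)&(Z-tab>20)&(Z-tab<35)&(abs(S)<100)&(abs(T)<35)
print(cv2.minAreaRect(W[m][:,:2].astype(np.float32)))
E
```

```text
13.6 [568.41980711  63.45892985 228.33372343] [-0.14437429 -0.01216186  0.58394241]
-84 [26.4, 26.4, 26.3, 26.4, 26.6, 26.3, 26.5, 25.8]
-50 [26.4, 26.3, 26.4, 26.5, 26.3, 26.4, 26.4, 26.0]
-16 [26.2, 26.4, 26.3, 26.4, 26.4, 26.3, 26.4, 317.8]
18 [280.3, 281.0, 256.5, 264.1, 264.0, 274.0, 27.3, 26.1]
52 [26.3, 26.2, 26.3, 26.2, 26.3, 26.6, 26.3, 25.7]
((588.120361328125, 93.98699951171875), (175.86639404296875, 52.031028747558594), 57.47140884399414)
```

View pics/w4.png

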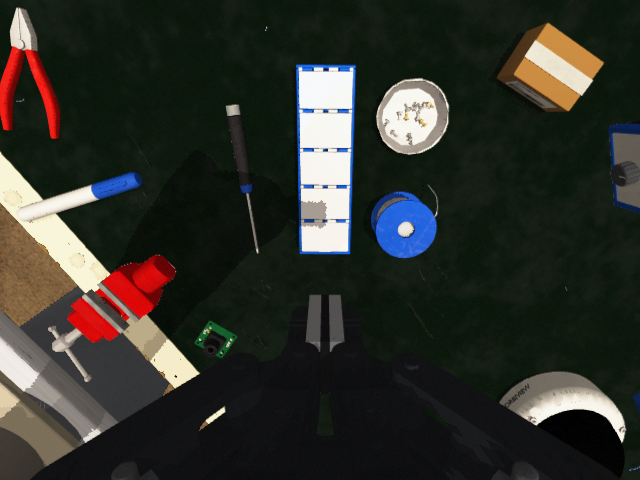

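All five lids look flat (rows 68–252), the pose hasn't changed within 1 mm, and the neighbours are in place. Lid 4's reading was mixed with gripper pixels, so I'll recheck it without them and then hand in.

```bash
python3 - <<'E'
from h import *
z=np.load("w4.npz");d=z["d"];W=z["W"];Z=W[...,2];tab=np.median(Z[(d>0)&(abs(Z)<9)])
q=W[...,:2]-[587.6,94.5];S=q@[-.538,-.843];T=q@[.843,-.538]
r=[np.median(Z[(d>0)&(Z<70)&(S>18+a)&(S<22+a)&(abs(T)<20)])-tab for a in range(2,32,4)];print(np.round(r,1))
if max(r)-min(r)<0.8: print(ctrl.close_job())
E
```

```text
[26.3 26.3 26.4 26.4 26.5 26.4 26.3 26. ]
the job is handed in; nothing more can be done
None
```

All five lids of the larger organiser were folded in order from row_start and pressed flat, the organiser stayed within about 1 mm with its neighbours looking undisturbed, and the job was handed in at about 14 s.

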